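# Show the wet yellow study to the camera

## Robot

A 6-joint arm with a two-finger parallel gripper is mounted at the origin on the work surface. World frame = base frame: x ahead of the robot, y to its left, z up, the work surface at z = 0. Lengths are in mm, angles in rad, forces in N, time in s.
With the tool pointing down it reaches from about 275 to 750 mm from the base axis. Payload 10.2 kg.
Tool frame: the origin (TCP) lies midway between the tips of the shut fingers; the grasp point (between the pads) lies 19 mm behind it; z points along the fingers, y is the line along which they close (so a half turn about z gives the same grasp; the last joint's range is limited). The gripper opens to 85 mm and grips with 20 to 120 N. Pads are 22 mm wide; open, the fingers measure 114 mm over their backs; the gripper's body (76 mm by 85 mm) begins 54 mm behind the grasp point. The pads swing forward as they close: fully open they stand 13 mm farther back than shut.
Start: joints at [-1.456, 0.313, 1.498, -0, 1.331, -0.223], TCP at [173.979, -495.341, 204.194] pointing down, gripper open.
Joint ranges: [-2.94, 2.94], [-0.97, 2.17], [0.19, 2.56], [-1.23, 4.37], [0.02, 3.11], [-2.88, 2.88]. Speed limits (rad/s): [2.39, 2.39, 3.01, 3.14, 3.14, 3.14].

## Interface

Orientations are given as a unit quaternion [w, x, y, z].
In Python, from rig import ctrl gives the robot as it stands.
- The arm moves only by the tool send_rows, never from a script. Its argument "targets" is a list of rows, each an object with "offset": the shift along the world's x, y, z in cm, a list of three; "spin": the turn about the world's z in rad. A call has 1 to 8 rows; each row is the pose to reach, as a shift and turn from the pose commanded when the call began; what a row does not reach only later rows make up. A row lasts 1/12 s, in which the tool goes at most 41.7 mm and 7.16 degrees, less where a joint would pass 70% of its speed; a pose out of reach is approached as far as the arm can. A call with a gripper value outside its range is refused whole. "grip" is the opening, from 0 (shut) to 1 (fully open), set as the call begins (left out, the last holds). The fingers move at their own pace and stop on an object; "squeeze" is the grip in N (left out, the last holds). Time passes only in rows, so rows that repeat a pose let the fingers close. It gives the time, the measured TCP pose, the force, the opening and the grip force at its end, in the units of the state.
- ctrl.sense(): the state, without advancing time (a new reading comes with each control period).
- ctrl.capture(name): name is "scene" or "top"; returns (picture, depth): 480x640x3 uint8, red, green, blue; 480x640 float32, mm along the optical axis (not along the pixel's ray), 0 where there is no reading.
- ctrl.calibration(name): a dict with "fx", "fy", "cx", "cy" (pixels), "view" (4x4, takes a point from world to camera coordinates). Camera axes: x right, y down, z forward; pixel columns grow to the right and rows downward; lengths in mm; the calibration is good to about 2 mm. A picture is of the moment at which its call begins. calibration takes no time and is no camera call.
- ctrl.finish_job(): hands the job in; it is judged then, once.
Trained networks look in the newest picture that a camera, given by its name, has taken for a name from the list of things; names that differ only in an ending like _2 or _b are one class to them, and where a whole thing is asked for, a point or a joint stands for the part that bears it (a point fixed in the world has none). Each returns a list of dicts, best first, with "conf" (0 to 1); they miss things now and then, are a little off and sometimes report something else, mostly with a low value. They report only what shows in the picture. A call takes as long as a camera call. They do not tell look-alikes from the thing itself.
- ctrl.search_frame(camera, query): "box" ([left, top, right, bottom] in pixels, round what is visible of it).
- ctrl.place_of(camera, query): "uv" ([column, row] in pixels: a listed point, or the origin of a listed thing).
The state is a dict: "time_s": time; "joints": joint angles; "dq": joint speeds; "tau": joint torques, N m; "eef_pos": TCP position; "ee_rot": TCP orientation; "force": force on the tool from outside, world axes, zero at the start; "wrist_torque": the same for the moment, N m; "grip_width": opening from 0.0 (shut) to 1.0 (fully open); "grip_force": force on a finger pad.
Only numpy, scipy, OpenCV 4.12 (cv2) and the standard library are available. Lean on these libraries where they do the work, as an engineer would, in place of code of your own. Each camera call takes 0.05 s, during which the arm holds its last target. There are 200 camera calls.

## Task

Take the little panel with the yellow painting out of the drying rack, holding it only by its two bare side edges because its paint is still wet, and show it to the camera on the tripod: painted face to the lens, right way up, square to the lens and centred on it, 25 cm in front of the glass. Leave the camera, the other panels and the things on the table as they are. Finish while holding the panel still there in the air; do not put it down or let go.

Things in the scene. Friction and masses are not known exactly. Their poses are not given: they have to be found in the camera images.
- yellow_center (a point): Centre (half-way up, mid-width, mid-thickness) of the small panel with the almost all YELLOW painting: 60 mm wide, 90 tall, 11 thick, about 60 g; rear 8 mm bare plywood, front 3 mm wet paint that stops 4 mm short of every edge. Axes: x out of the painted face, y along the width, z to the top edge. It starts upright in a groove of the rack, centre 57 mm, top edge 102 mm above the table.
- yellow_paint: The wet paint on the front of the yellow panel, 52 x 82 x 3 mm; origin at the middle of the panel's bottom edge, at mid-thickness; axes as the panel's.
- rack: Beech drying rack, fixed: two rails 262 mm long along its x, 45 mm wide over both, end bars 74 mm wide, 10 high. Five cross grooves 45 mm apart (x = -90 to 90 mm), 14 wide, floor 12 mm, rail tops 36 mm above the table: panels stand 24 mm deep with 1.5 mm play each side, 7 mm wider than the rails at either side; any order in the grooves x = -90 to 45, paint towards +x. Origin: centre, on the table.
- lens (a point): Centre of the lens's front glass. Black camera, 112 mm wide, 56 high, barrel 54 mm thick and 57 long, on a table tripod beyond the work, looking back to the robot, tilted a little down (up to 16 degrees); stiff joints, it stays put. Axes: it looks along -x, y is the camera's width, z the top of its picture. A panel facing it squarely, right way up, has its x, y, z parallel to these.
- blue_center (a point): Centre (half-way up, at mid-thickness) of the small panel with a BLUE painting on its front, standing upright in another groove of the drying rack; same size, paint and axes as the yellow one. Leave it in its groove.
- red_center (a point): Centre (half-way up, at mid-thickness) of the small panel with a RED painting on its front, standing upright in another groove of the drying rack; same size, paint and axes as the yellow one. Leave it in its groove.
- green_center (a point): Centre (half-way up, at mid-thickness) of the small panel with a GREEN painting on its front, standing upright in another groove of the drying rack; same size, paint and axes as the yellow one. Leave it in its groove.
- cup_center (a point): Blue drinking-cup-shaped rinsing cup, 72 mm across the rim and 82 mm tall, standing on the table; point on its axis half-way up.
- red_tube_center (a point): Closed metal paint tube with a red band, about 155 mm long and 31 mm thick, lying on the glass palette (a 240 x 260 mm glass sheet 6 mm thick); point near its middle.
- black_tube_center (a point): The same with a black band, also on the palette.
- knife_center (a point): Palette knife, 185 mm long with wooden handle, lying on the palette; point near its middle.
Things that resemble listed ones, but are neither listed nor needed, are in the scene too. What is shaped like the part that bears yellow_center but pink is not meant.

How it is judged (in metres and radians):
On the way:
1. the yellow panel is held in the fingers, lifted clear of the rack (height (world z) of yellow_center above 0.1 m and contact force between the fingers and yellow above 1 N and contact force between yellow and rack below 0.05 N), for 0.1 s.
At the end, for the whole second after the job is handed in: Panel held still in the fingers alone, its centre within 20 mm of the lens axis and 220 to 280 mm before the glass, paint towards the lens, right way up, square and upright to the camera within 0.14 rad; other panels within 20 mm, cup, tubes, knife within 30 mm, lens within 10 mm of their starts (x of yellow_center in the frame of lens between -0.28 and -0.22 m and y of yellow_center in the frame of lens between -0.02 and 0.02 m and z of yellow_center in the frame of lens between -0.02 and 0.02 m and angle between the x axis of yellow_center and the x axis of lens, either way round below 0.14 rad and angle between the z axis of yellow_center and the z axis of lens, either way round below 0.14 rad and angle between yellow_center's own z axis and vertical below 0.8 rad and x of lens in the frame of yellow_center above 0.1 m and height (world z) of yellow_center above 0.12 m and contact force between the fingers and yellow above 1 N and contact force between yellow and rack below 0.05 N and linear speed of yellow below 0.02 m/s and distance of each of blue_center, red_center, green_center from where it was at the start of the episode below 0.02 m and distance of each of cup_center, red_tube_center, black_tube_center, knife_center from where it was at the start of the episode below 0.03 m and distance of lens from where it was at the start of the episode below 0.01 m); the arm keeps its last pose, push and grip.
It fails at once if the gripper touches the wet paint of the yellow panel (contact force between the arm and yellow_paint above 0.3 N).
It fails at once if the fingers touch the wet paint of the yellow panel (contact force between the fingers and yellow_paint above 0.3 N).
It fails at once if one of the other panels is pulled or knocked out of place (20 mm) (distance of any of blue_center, red_center, green_center from where it was at the start of the episode above 0.02 m).
It fails at once if the cup, a tube or the palette knife is knocked away (30 mm) (distance of any of cup_center, red_tube_center, black_tube_center, knife_center from where it was at the start of the episode above 0.03 m).
It fails at once if the camera is bumped out of its aim (10 mm) (distance of lens from where it was at the start of the episode above 0.01 m).
It also fails if it takes over 40 s, if anything falls off the work surface, if the arm or the gripper's body presses on something with over 40 N, if the wrist force passes 120 N, or if a joint passes its speed limit or range.

## Working session

There is one attempt and no reset: what is moved stays moved. The work goes in short steps, Python scripts to look and compute and a tool call to move; the robot and the scene stay as the last step left them, time stands still between calls to the robot, and variables do not carry over. Pictures are saved under pics/ and viewed, at most 10 in all, crops included, and the job is handed in when it is done.

Besides the shell and the picture viewer there is one more tool, called by a JSON object that holds its "fn" and its "kwargs". send_rows: Moves the arm, as the interface text tells. Its arguments: {"type":"object","properties":{"targets":{"type":"array"},"grip":{"type":"number"},"squeeze":{"type":"number"}},"required":["targets"]}

```bash
mkdir -p pics; ls; cat > h.py <<'E'
from rig import ctrl
import numpy as np, cv2
def cap(n):
    p,d=ctrl.capture(n); cv2.imwrite(f'pics/_{n}.png',p[:,:,::-1]); return p,d
def world(n,uv,z):
    c=ctrl.calibration(n); V=np.array(c['view']); 
    p=np.array([(uv[0]-c['cx'])/c['fx']*z,(uv[1]-c['cy'])/c['fy']*z,z,1]); return (np.linalg.inv(V)@p)[:3]
def onz(n,uv,h):  # ray meets plane z=h
    a=world(n,uv,0); b=world(n,uv,1000); return a+(b-a)*(h-a[2])/(b[2]-a[2])
def proj(n,P):
    c=ctrl.calibration(n); q=np.array(c['view'])@np.r_[P,1]; return np.array([c['fx']*q[0]/q[2]+c['cx'],c['fy']*q[1]/q[2]+c['cy']])
E
python3 - <<'E'
from h import *
for n in('scene','top'):
    p,d=cap(n); cv2.imwrite(f'pics/{n}1.png',p[:,:,::-1])
    print(n,np.round(np.linalg.inv(np.array(ctrl.calibration(n)['view'])),2).tolist())
    for q in('yellow_center','rack','lens','blue_center','red_center','green_center','cup_center'):
        for r in ctrl.place_of(n,q)[:3]:
            u=r['uv']; z=d[int(u[1]),int(u[0])]
            print(q,np.round(u),round(r['conf'],2),np.round(world(n,u,z)))
print(ctrl.sense())
E
```

```text
pics
scene [[0.06, 0.7, -0.71, 1243.57], [1.0, -0.04, 0.04, -16.9], [0.0, -0.71, -0.7, 832.18], [0.0, 0.0, 0.0, 1.0]]
yellow_center [363. 277.] 0.84 [567. 123.  44.]
yellow_center [422. 266.] 0.78 [551. 267.  56.]
yellow_center [466. 234.] 0.69 [440. 409.  52.]
rack [412. 266.] 0.83 [550. 242.  57.]
lens [345. 283.] 0.79 [786.  49. 288.]
blue_center [399. 225.] 0.71 [421. 232.  74.]
blue_center [410. 265.] 0.71 [527. 244.  37.]
red_center [416. 250.] 0.68 [511. 257.  73.]
green_center [406. 243.] 0.81 [510. 230.  96.]
cup_center [308. 222.] 0.95 [347.  -2.  29.]
cup_center [194. 307.] 0.34 [ 606. -278.    7.]
top [[-0.01, -0.98, 0.17, 386.17], [-1.0, 0.01, -0.0, 32.3], [0.0, -0.17, -0.98, 1231.87], [0.0, 0.0, 0.0, 1.0]]
yellow_center [160. 297.] 0.68 [439. 409.  91.]
yellow_center [223. 253.] 0.58 [539. 262. 102.]
yellow_center [284. 245.] 0.51 [561. 120.  86.]
rack [232. 271.] 0.76 [499. 244.  80.]
lens [310. 134.] 0.84 [764.  52. 282.]
blue_center [240. 307.] 0.72 [413. 218. 105.]
red_center [229. 275.] 0.71 [494. 257.  45.]
green_center [236. 288.] 0.56 [457. 230.  97.]
cup_center [336. 326.] 0.64 [367.  -4.   7.]
{'time_s': 0.8, 'joints': array([-1.45641076e+00,  3.12878582e-01,  1.49767723e+00, -4.89975250e-06,
        1.33100211e+00, -2.23391765e-01]), 'dq': array([-7.24992379e-05,  6.74047349e-04,  3.69459887e-04,  2.94870694e-04,
        1.75950964e-04,  5.52645355e-04]), 'tau': array([-5.94704161e-04, -4.12146878e+01, -2.59893304e+01, -2.11825154e-04,
        4.17450183e-04,  6.29426111e-08]), 'eef_pos': array([ 173.97312126, -495.35136875,  204.21372276]), 'ee_rot': array([ 1.72126156e-05,  9.85772078e-01,  1.68087505e-01, -3.32239773e-06]), 'force': array([-0.27189415,  0.03785495, -0.08971915]), 'wrist_torque': array([-0.02508273,  0.00871627,  0.0313906 ]), 'grip_force': 0.0, 'grip_width': 1.0015292712222292}
```

View pics/scene1.png

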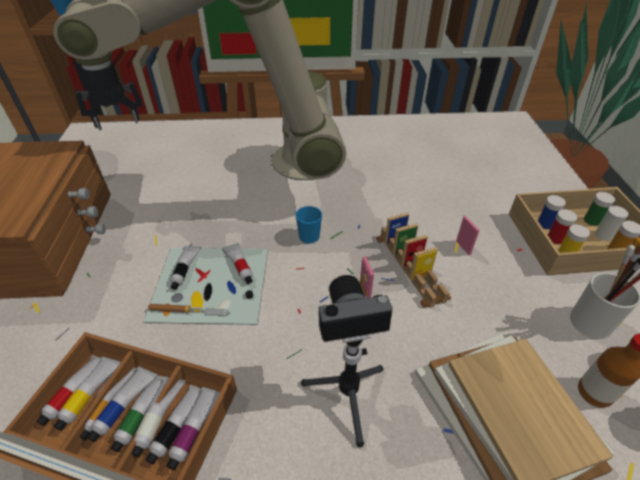

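View pics/top1.png

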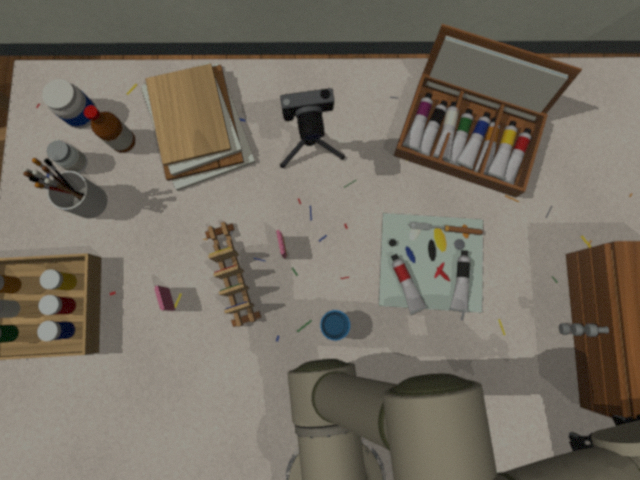

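The scene view shows yellow at (424,263), the last panel in the rack after blue, green and red. Two pink look-alikes stand at (368,278) and (467,235), outside the rack. The lens camera is at (350,300), and in the top view at (308,115). Next I'll fit the rack, the yellow panel and the camera pose from the depth data.

```bash
cat >> h.py <<'E'
def cloud(n,d):
    c=ctrl.calibration(n); v,u=np.mgrid[0:480,0:640]; z=d
    P=np.stack([(u-c['cx'])/c['fx']*z,(v-c['cy'])/c['fy']*z,z,np.ones_like(z)],-1)
    W=(P@np.linalg.inv(np.array(c['view'])).T)[...,:3]; W[d<=0]=np.nan; return W
E
python3 - <<'E'
from h import *
D={}
for n in('scene','top'):
    p,d=cap(n); W=cloud(n,d); D[n]=(p,W)
    c=np.array([385,280]) if n=='scene' else np.array([265,200])
    hw=(90,75) if n=='scene' else (100,120)
    cr=p[c[1]-hw[1]:c[1]+hw[1],c[0]-hw[0]:c[0]+hw[0],::-1]
    s=4 if n=='scene' else 2.5
    cv2.imwrite(f'pics/{n}_c.png',cv2.resize(cr,None,fx=s,fy=s,interpolation=cv2.INTER_CUBIC))
    # panel tops
    m=(W[...,2]>94)&(W[...,2]<112)&(W[...,0]>380)&(W[...,0]<600)&(W[...,1]>170)&(W[...,1]<310)
    Q=W[m]; print(n,'tops',len(Q)); 
    k,lab=cv2.connectedComponents(m.astype(np.uint8))
    for i in range(1,k):
        q=W[lab==i]
        if len(q)>8:
            u,s_,vt=np.linalg.svd(q[:,:2]-q[:,:2].mean(0)); print(len(q),q.mean(0).round(),np.degrees(np.arctan2(*vt[0][::-1])).round(1), np.ptp((q[:,:2]@vt[0])).round())
    # yellow pixels
    hsv=cv2.cvtColor(p,cv2.COLOR_RGB2HSV)
    y=(hsv[...,0]>20)&(hsv[...,0]<34)&(hsv[...,1]>150)&(W[...,0]>480)&(W[...,0]<600)&(W[...,1]>200)&(W[...,1]<320)
    q=W[y]; print('yellow',len(q)); 
    if len(q)>20:
        m_=np.median(q,0); q=q[np.linalg.norm(q-m_,axis=1)<60]; u,s_,vt=np.linalg.svd(q-q.mean(0),full_matrices=False); print(q.mean(0).round(1),q.min(0).round(),q.max(0).round(),vt[2].round(3),s_)
    m=(W[...,2]>200)&(W[...,0]>650)&(W[...,0]<950)&(np.abs(W[...,1]-50)<120)
    q=W[m]; print('cam',len(q),q.min(0).round(),q.max(0).round())
    np.save(f'cam_{n}.npy',q); np.save(f'camc_{n}.npy',p[m])
E
```

```text
scene tops 458
105 [418. 227.  99.] 108.8 61.0
110 [460. 241.  99.] 108.4 60.0
115 [502. 256.  99.] 107.9 62.0
128 [546. 270.  99.] 107.6 62.0
yellow 312
[550.  268.9  68.6] [540. 246.  30.] [560. 295. 100.] [0.952 0.306 0.007] [360.0893684  266.77304531  22.77820846]
cam 3614 [766.   2. 200.] [869. 116. 302.]
top tops 484
119 [543. 269. 101.] -72.1 60.0
120 [500. 255. 101.] -72.3 60.0
120 [458. 241. 101.] -72.1 59.0
125 [415. 227. 101.] -71.8 59.0
yellow 1
cam 1910 [763.   1. 236.] [863. 115. 303.]
```

```bash
python3 - <<'E'
import numpy as np
for n in('top','scene'):
    q=np.load(f'cam_{n}.npy'); print(n)
    for x in range(700,900,10):
        s=q[(q[:,0]>=x)&(q[:,0]<x+10)]
        if len(s): print(x,len(s),'y',s[:,1].min().round(),s[:,1].max().round(),'zmax',np.percentile(s[:,2],[10,50,95]).round(),'y@top',s[s[:,2]>np.percentile(s[:,2],70)][:,1].mean().round())
E
```

```text
top
760 154 y 32.0 74.0 zmax [251. 272. 287.] y@top 51.0
770 148 y 23.0 77.0 zmax [254. 282. 288.] y@top 49.0
780 124 y 23.0 78.0 zmax [274. 284. 290.] y@top 50.0
790 120 y 23.0 78.0 zmax [272. 285. 291.] y@top 54.0
800 176 y 25.0 108.0 zmax [263. 282. 291.] y@top 53.0
810 227 y 27.0 111.0 zmax [272. 285. 293.] y@top 64.0
820 292 y 8.0 112.0 zmax [275. 291. 296.] y@top 83.0
830 314 y 1.0 112.0 zmax [266. 293. 297.] y@top 66.0
840 238 y 2.0 115.0 zmax [292. 295. 300.] y@top 41.0
850 110 y 4.0 98.0 zmax [291. 296. 301.] y@top 24.0
860 7 y 6.0 25.0 zmax [289. 293. 294.] y@top 11.0
scene
760 30 y 36.0 74.0 zmax [275. 283. 286.] y@top 47.0
770 119 y 24.0 75.0 zmax [274. 283. 287.] y@top 50.0
780 140 y 23.0 78.0 zmax [271. 284. 288.] y@top 51.0
790 155 y 24.0 78.0 zmax [271. 285. 289.] y@top 53.0
800 163 y 25.0 107.0 zmax [275. 285. 290.] y@top 54.0
810 138 y 28.0 103.0 zmax [279. 288. 292.] y@top 56.0
820 182 y 32.0 112.0 zmax [288. 292. 297.] y@top 95.0
830 325 y 2.0 114.0 zmax [292. 294. 297.] y@top 80.0
840 420 y 3.0 116.0 zmax [292. 294. 299.] y@top 49.0
850 1095 y 4.0 115.0 zmax [246. 280. 296.] y@top 44.0
860 847 y 5.0 79.0 zmax [241. 265. 291.] y@top 26.0
```

View pics/scene_c.png

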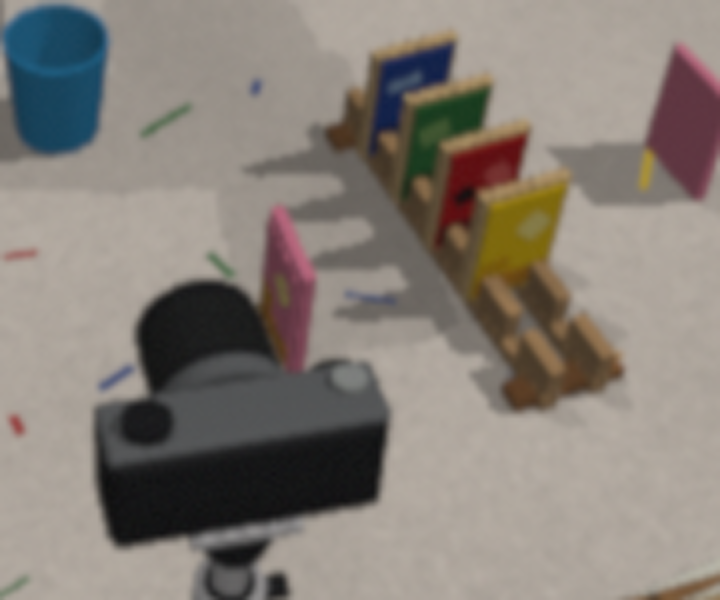

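View pics/top_c.png

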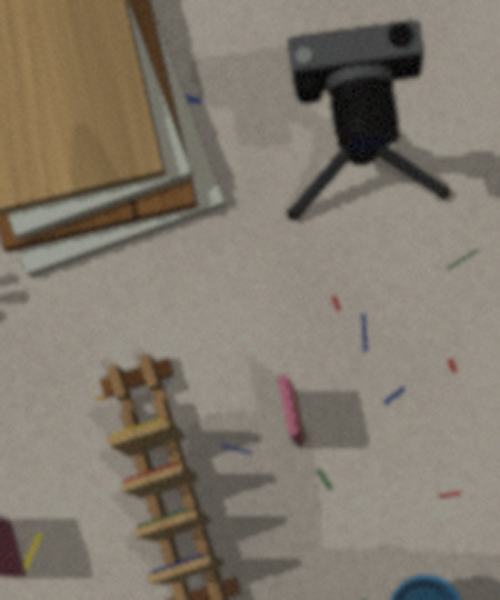

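Both crops confirm the choice: yellow is in the groove nearest the tripod, centre about (544.5, 269.5), normal yaw 18°, heights about 101 mm as expected. The pinks stand outside the rack. Next is the lens pose.

```bash
python3 - <<'E'
import numpy as np
from scipy.optimize import least_squares
rng=np.random.default_rng(0)
qs=np.load('cam_scene.npy'); qt=np.load('cam_top.npy')
def ransac(q,t,ok):
    best=None
    for _ in range(2000):
        a=q[rng.choice(len(q),3,False)]; n=np.cross(a[1]-a[0],a[2]-a[0]); 
        if np.linalg.norm(n)<50: continue
        n/=np.linalg.norm(n)
        if not ok(n): continue
        m=abs((q-a[0])@n)<t
        if best is None or m.sum()>best.sum(): best=m
    p=q[best]; n=np.linalg.svd(p-p.mean(0),full_matrices=False)[2][2]; return n,p.mean(0),best.sum()
n,c,k=ransac(qs[(qs[:,2]>235)&(qs[:,0]>835)],2,lambda n:abs(n[0])>.85); n*=np.sign(n[0]); print('back',n.round(3),c.round(),k,'yaw',np.arctan2(n[1],n[0]),'tilt',np.arcsin(n[2]))
for nm,q in(('s',qs),('t',qt)):
    n2,c2,k2=ransac(q[(q[:,0]>815)],2,lambda n:abs(n[2])>.85); n2*=np.sign(n2[2]); print('top',nm,n2.round(3),c2.round(),k2,'tilt',np.arctan2(-n2[0],n2[2]))
def cyl(q,tag):
    def f(p):
        a=np.array([np.cos(p[0])*np.cos(p[1]),np.sin(p[0])*np.cos(p[1]),np.sin(p[1])]); d=q-np.array([785,p[2],p[3]])
        return np.linalg.norm(d-np.outer(d@a,a),axis=1)-27
    r=least_squares(f,[.15,.15,50,258],loss='soft_l1',f_scale=1); p=r.x
    a=np.array([np.cos(p[0])*np.cos(p[1]),np.sin(p[0])*np.cos(p[1]),np.sin(p[1])]); o=np.array([785,p[2],p[3]])
    print('cyl',tag,p.round(3),len(q),np.sqrt(np.mean(r.fun**2)).round(2))
    return a,o
for tag,q in(('s',qs),('t',qt),('st',np.vstack([qs,qt]))):
    q0=q[(q[:,0]<812)&(q[:,1]<85)&(q[:,2]>250)&(q[:,0]>772)]; a,o=cyl(q0,tag)
    s=q[(q[:,0]<812)&(q[:,1]<85)]
    t=(s-o)@a; print(' front t pct',np.percentile(t,[0.3,1,3,10]).round(1),'front pt',(o+a*np.percentile(t,1)).round(1))
E
```

```text
back [0.983 0.142 0.116] [859.  60. 270.] 1503 yaw 0.14348694633287823 tilt 0.1167232055383331
top s [-0.054 -0.008  0.998] [842.  59. 294.] 924 tilt 0.054463085864966065
top t [-0.136 -0.022  0.99 ] [836.  60. 293.] 521 tilt 0.136617684680031
cyl s [1.4300e-01 8.1000e-02 5.0768e+01 2.6066e+02] 577 0.88
 front t pct [-16.1 -15.5 -14.2 -10.7] front pt [769.7  48.6 259.4]
cyl t [1.29000e-01 7.60000e-02 5.03300e+01 2.61278e+02] 494 1.48
 front t pct [-19.1 -18.6 -18.3 -17.6] front pt [766.6  48.  259.9]
cyl st [1.36000e-01 7.90000e-02 5.06230e+01 2.60877e+02] 1071 1.22
 front t pct [-18.7 -18.4 -18.  -16.4] front pt [766.8  48.1 259.4]
```

Lens: front about (767, 48, 259.5), axis yaw about 0.14, tilt about 0.10. The panel centre should end at about (521, 14, 234). I'll fly over to above the panel at 204 mm, where the nearest obstacle is the 82 mm cup.

{"fn": "send_rows", "kwargs": {"targets": [{"offset":[1.5,3.2,0],"spin":0},{"offset":[3.1,6.4,0],"spin":0},{"offset":[4.6,9.6,0],"spin":0},{"offset":[6.2,12.8,0],"spin":0},{"offset":[7.7,16,0],"spin":0},{"offset":[9.3,19.2,0],"spin":0},{"offset":[10.8,22.4,0],"spin":0},{"offset":[12.3,25.5,0],"spin":-0.01}], "grip": 1, "squeeze": 20}}

```text
time_s: 1.57
eef_pos: [297.3, -238.7, 204.4]
ee_rot: [0.0, 0.987, 0.163, 0.0]
force: [-0.2, -1.4, 0.4]
grip_width: 1.001
grip_force: 0.0
```

{"fn": "send_rows", "kwargs": {"targets": [{"offset":[1.5,3.2,0],"spin":0},{"offset":[3.1,6.4,0],"spin":0},{"offset":[4.6,9.6,0],"spin":0},{"offset":[6.2,12.8,0],"spin":0},{"offset":[7.7,16,0],"spin":0},{"offset":[9.3,19.2,0],"spin":0},{"offset":[10.8,22.4,0],"spin":0},{"offset":[12.3,25.5,0],"spin":-0.01}]}}

```text
time_s: 2.23
eef_pos: [420.4, 16.6, 204.4]
ee_rot: [0.0, 0.987, 0.158, 0.0]
force: [-0.0, -1.0, -0.1]
grip_width: 0.997
grip_force: 0.0
```

{"fn": "send_rows", "kwargs": {"targets": [{"offset":[1.8,3.7,0],"spin":0},{"offset":[3.6,7.4,0],"spin":0},{"offset":[5.4,11.1,0],"spin":0},{"offset":[7.2,14.8,0],"spin":0},{"offset":[9,18.6,0],"spin":0},{"offset":[10.8,22.3,0],"spin":0},{"offset":[12.3,25.4,0],"spin":0},{"offset":[12.3,25.4,0],"spin":-0.004}]}}

```text
time_s: 2.9
eef_pos: [543.8, 273.3, 202.8]
ee_rot: [-0.001, 0.987, 0.158, -0.0]
force: [-0.3, -0.8, -0.1]
grip_width: 1.001
grip_force: 0.0
```

{"fn": "send_rows", "kwargs": {"targets": [{"offset":[0,0,-2],"spin":0},{"offset":[0,0,-5],"spin":0},{"offset":[0,0,-7.5],"spin":0},{"offset":[0,0,-7.5],"spin":0},{"offset":[0,0,-7.5],"spin":0}]}}

```text
time_s: 3.32
eef_pos: [542.7, 268.2, 129.1]
ee_rot: [0.0, 0.988, 0.156, -0.001]
force: [0.4, 0.1, 0.4]
grip_width: 1.0
grip_force: 0.0
```

```bash
python3 - <<'E'
from h import *
p,d=cap('scene'); cr=p[195:315,345:505,::-1]; cv2.imwrite('pics/s2.png',cv2.resize(cr,None,fx=5,fy=5,interpolation=cv2.INTER_CUBIC))
W=cloud('scene',d); m=(W[...,2]>94)&(W[...,2]<106)&(abs(W[...,0]-546)<12)&(abs(W[...,1]-270)<40); print(W[m].mean(0),m.sum())
s=ctrl.sense(); print(s['eef_pos'],s['ee_rot'])
E
```

```text
[545.90279281 268.89666167  98.9873466 ] 126
[543.49385719 268.54622282 130.60534567] [-5.63873177e-05  9.87735788e-01  1.56132975e-01  7.09167805e-04]
```

View pics/s2.png

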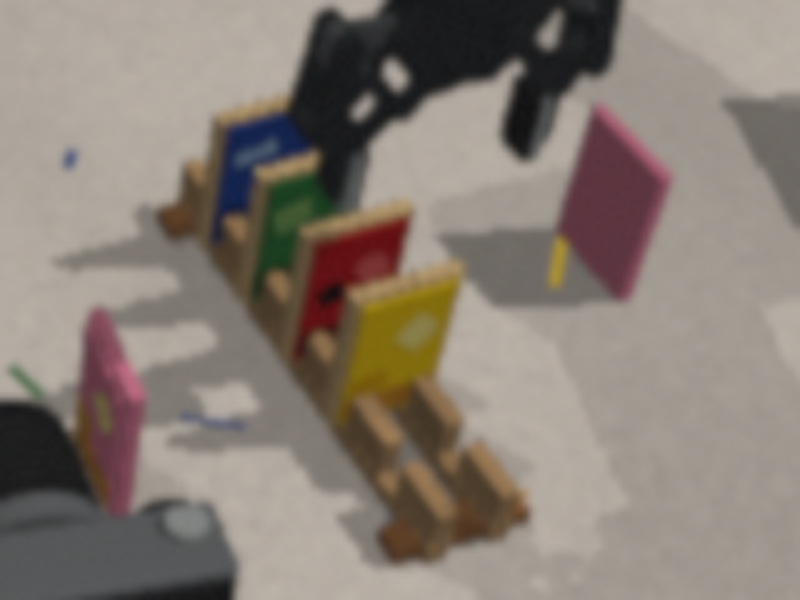

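The fingers at crop (345,190) and (520,150) straddle the yellow panel's line, in line with its width. Descending to the grasp.

{"fn": "send_rows", "kwargs": {"targets": [{"offset":[0,0,-1.5],"spin":0},{"offset":[0,0,-3],"spin":0},{"offset":[0,0,-4.5],"spin":0},{"offset":[0,0,-6],"spin":0},{"offset":[0,0,-7.5],"spin":0},{"offset":[0,0,-8.3],"spin":0},{"offset":[0,0,-8.3],"spin":0},{"offset":[0,0,-8.3],"spin":0}]}}

```text
time_s: 4.03
eef_pos: [543.7, 268.8, 47.6]
ee_rot: [-0.0, 0.988, 0.156, 0.001]
force: [0.7, 0.5, 0.3]
grip_width: 1.003
grip_force: 0.0
```

```bash
python3 - <<'E'
from h import *
p,d=cap('scene'); cr=p[195:315,345:505,::-1]; cv2.imwrite('pics/s3.png',cv2.resize(cr,None,fx=5,fy=5,interpolation=cv2.INTER_CUBIC))
s=ctrl.sense(); print(s['eef_pos'],s['force'])
E
```

```text
[543.8705512  268.85478396  47.84440241] [ 0.30603312  0.06650831 -0.11255847]
```

View pics/s3.png

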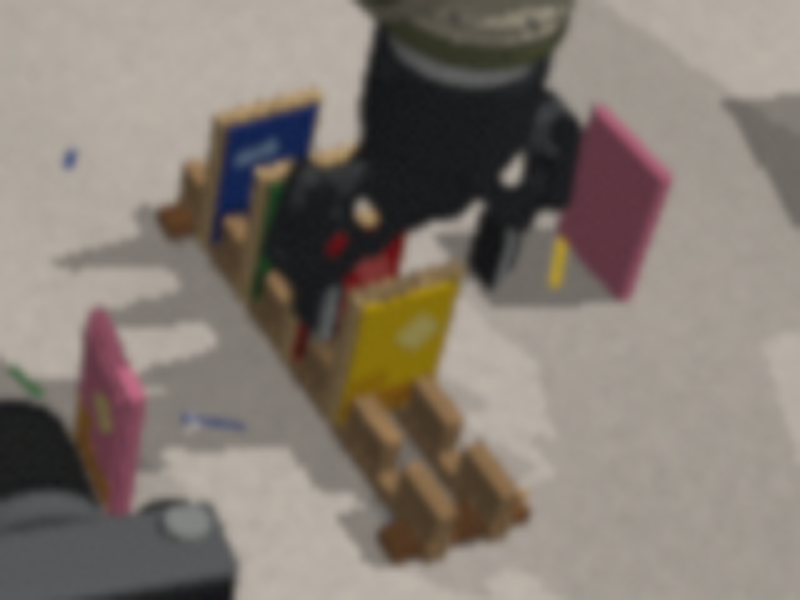

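The pads at crop (325,320) and (495,250) seem to sit slightly behind the panel in this view, so I'll check by depth.

```bash
python3 - <<'E'
from h import *
p,d=cap('scene'); W=cloud('scene',d)
O=np.array([544.5,269.5]); n=np.array([np.cos(.314),np.sin(.314)]); t=np.array([-n[1],n[0]])
dark=p.max(2)<150
a=(W[...,:2]-O)@n; b=(W[...,:2]-O)@t; z=W[...,2]
for lo,hi in((45,60),(60,70),(70,80),(80,90),(90,100),(100,115)):
    for s in(-1,1):
        m=(z>lo)&(z<hi)&(abs(a)<40)&(s*b>34)&(s*b<75)
        if m.sum()>3: print(lo,s,m.sum(),'n',np.percentile(a[m],[5,50,95]).round(1),'t',np.percentile(b[m],[5,50,95]).round(1))
print(((proj('scene',np.r_[O-42*t,60])-[345,195])*5).round(),((proj('scene',np.r_[O+42*t,60])-[345,195])*5).round())
E
```

```text
80 1 7 n [-8.4 -0.9  7.9] t [41.4 42.5 42.9]
90 -1 18 n [-6.   6.8 11.3] t [-56.  -50.6 -43.7]
90 1 28 n [-10.    4.1  11. ] t [41.2 42.9 50.1]
100 -1 44 n [-6.1  5.8 11.4] t [-57.5 -54.  -46. ]
100 1 45 n [-10.1   4.8  10.5] t [40.7 43.  54. ]
[312. 365.] [464. 319.]
```

The pads span n = -10 to +11 mm, centred on the panel, but a bit high. I'll go 8 mm lower and close.

{"fn": "send_rows", "kwargs": {"targets": [{"offset":[0,0,-0.4],"spin":0},{"offset":[0,0,-0.8],"spin":0},{"offset":[0,0,-0.8],"spin":0},{"offset":[0,0,-0.8],"spin":0}]}}

```text
time_s: 4.47
eef_pos: [542.8, 268.6, 38.0]
ee_rot: [0.0, 0.988, 0.156, -0.0]
force: [-0.4, 0.5, -0.2]
grip_width: 0.998
grip_force: 0.0
```

{"fn": "send_rows", "kwargs": {"targets": [{"offset":[0,0,0],"spin":0},{"offset":[0,0,0],"spin":0},{"offset":[0,0,0],"spin":0},{"offset":[0,0,0],"spin":0},{"offset":[0,0,0],"spin":0},{"offset":[0,0,0],"spin":0},{"offset":[0,0,0],"spin":0},{"offset":[0,0,0],"spin":0}], "grip": 0.5, "squeeze": 25}}

```text
time_s: 5.13
eef_pos: [543.1, 268.8, 38.5]
ee_rot: [-0.0, 0.988, 0.156, 0.0]
force: [0.4, 0.3, 3.8]
grip_width: 0.701
grip_force: 27.3
```

It is gripped at 0.70, which is about 60 mm. To match the lens tilt I'll lift 6 mm, then draw back 6 mm along the rack so the rail pivots the panel about the pads. Then I'll measure the result.

{"fn": "send_rows", "kwargs": {"targets": [{"offset":[0,0,0.3],"spin":0},{"offset":[0,0,0.6],"spin":0},{"offset":[-0.2,-0.06,0.6],"spin":0},{"offset":[-0.38,-0.12,0.6],"spin":0},{"offset":[-0.57,-0.19,0.6],"spin":0},{"offset":[-0.57,-0.19,0.6],"spin":0},{"offset":[-0.57,-0.19,0.6],"spin":0}]}}

```text
time_s: 5.72
eef_pos: [537.6, 267.1, 44.5]
ee_rot: [-0.0, 0.988, 0.156, 0.001]
force: [4.0, 3.0, 1.6]
grip_width: 0.695
grip_force: 27.0
```

```bash
cat >> h.py <<'E'
def paint(cx,cy,cz,n='scene',show=None):
    N=[];C=[]
    for i in range(3):
        p,d=cap(n); W=cloud(n,d); hsv=cv2.cvtColor(p,cv2.COLOR_RGB2HSV)
        y=(hsv[...,0]>18)&(hsv[...,0]<36)&(hsv[...,1]>120)&(np.linalg.norm(W-[cx,cy,cz],axis=2)<75)
        y=cv2.erode(y.astype(np.uint8),np.ones((3,3)))>0
        q=W[y]
        for _ in range(3):
            c=q.mean(0); v=np.linalg.svd(q-c,full_matrices=False)[2][2]; r=(q-c)@v; q=q[abs(r)<2.5*r.std()]
        v*=np.sign(v[0]); N.append(v); C.append((q.min(0)+q.max(0))/2); mn,mx=q.min(0),q.max(0)
    v=np.mean(N,0); print(len(q),'normal',v.round(3),'yaw',np.arctan2(v[1],v[0]).round(3),'tilt',np.arcsin(v[2]).round(3),np.arcsin(np.array(N)[:,2]).round(3),'mid',np.mean(C,0).round(1),mn.round(),mx.round())
    return p
E
python3 - <<'E'
from h import *
p=paint(545,265,66); s=ctrl.sense(); print(s['eef_pos'],s['force'],s['grip_force'])
E
```

```text
286 normal [0.946 0.317 0.068] yaw 0.324 tilt 0.068 [0.066 0.072 0.066] mid [546.  269.2  68.7] [534. 245.  29.] [557. 294. 105.]
[537.58239591 266.9641456   44.42457551] [2.74831684 3.83174074 1.12242715] 27.066440284252167
```

The pivot works, with tilt now about 0.066 rad. A bit more, then lift out.

{"fn": "send_rows", "kwargs": {"targets": [{"offset":[-0.1,-0.03,0],"spin":0},{"offset":[-0.2,-0.07,0],"spin":0},{"offset":[-0.2,-0.07,0],"spin":0},{"offset":[-0.2,-0.07,0],"spin":0}]}}

```text
time_s: 6.2
eef_pos: [535.6, 266.3, 44.3]
ee_rot: [-0.0, 0.988, 0.156, 0.0]
force: [3.5, 4.0, 1.2]
grip_width: 0.692
grip_force: 26.9
```

```bash
python3 - <<'E'
from h import *
p=paint(545,265,66); s=ctrl.sense(); print(s['eef_pos'],s['force'],s['grip_force'])
E
```

```text
280 normal [0.943 0.317 0.099] yaw 0.324 tilt 0.099 [0.099 0.096 0.102] mid [544.2 269.4  71.1] [532. 246.  41.] [556. 294. 106.]
[535.599955   266.26377921  44.3006063 ] [3.29835669 4.34665135 1.02016863] 26.871475875377655
```

{"fn": "send_rows", "kwargs": {"targets": [{"offset":[0.1,0.03,0],"spin":0},{"offset":[0.1,0.03,0.5],"spin":0},{"offset":[0.1,0.03,1.5],"spin":0},{"offset":[0.1,0.03,3],"spin":0},{"offset":[0.1,0.03,5],"spin":0},{"offset":[0.1,0.03,7.5],"spin":0},{"offset":[0.1,0.03,10],"spin":0},{"offset":[0.1,0.03,10],"spin":0}], "squeeze": 40}}

```text
time_s: 7.02
eef_pos: [537.6, 266.6, 149.8]
ee_rot: [-0.0, 0.988, 0.156, 0.003]
force: [0.1, 0.3, 1.1]
grip_width: 0.696
grip_force: 45.3
```

```bash
python3 - <<'E'
from h import *
p=paint(545,265,168); s=ctrl.sense(); print(s['eef_pos'],s['force'],s['grip_force'],s['grip_width'])
cr=p[195:315,345:505,::-1]; cv2.imwrite('pics/s4.png',cv2.resize(cr,None,fx=5,fy=5,interpolation=cv2.INTER_CUBIC))
E
```

```text
379 normal [0.946 0.312 0.088] yaw 0.318 tilt 0.088 [0.089 0.086 0.089] mid [545.6 269.1 171.2] [533. 244. 133.] [557. 294. 206.]
[535.5104242  266.01856341 143.84923321] [-0.74504052 -0.86505361 -1.23869479] 45.33761143684387 0.6943817009445861
```

View pics/s4.png

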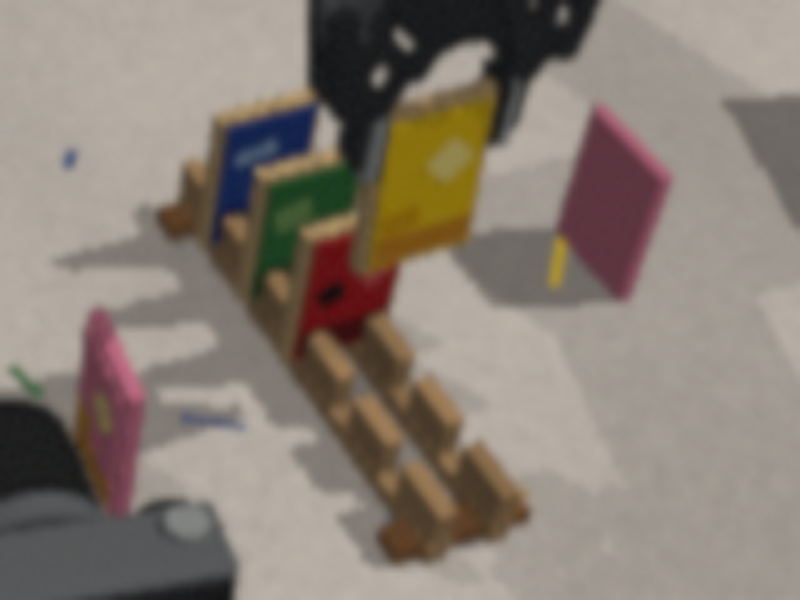

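The yellow panel is held by its side edges only, clear of the rack, with the other panels in place. Now to the viewing position: shift (-1.85, -25.3, +6.5) cm and spin -0.178.

{"fn": "send_rows", "kwargs": {"targets": [{"offset":[0,-1,2],"spin":0},{"offset":[-0.2,-3,4],"spin":-0.02},{"offset":[-0.4,-6,6],"spin":-0.04},{"offset":[-0.6,-9,6.5],"spin":-0.06},{"offset":[-0.9,-12,6.5],"spin":-0.08},{"offset":[-1.1,-15,6.5],"spin":-0.1},{"offset":[-1.3,-18,6.5],"spin":-0.12},{"offset":[-1.5,-20,6.5],"spin":-0.14}]}}

```text
time_s: 7.83
eef_pos: [520.1, 64.1, 208.0]
ee_rot: [-0.0, 0.996, 0.086, -0.002]
force: [0.9, -0.5, 0.2]
grip_width: 0.692
grip_force: 45.3
```

{"fn": "send_rows", "kwargs": {"targets": [{"offset":[-0.1,-1.7,0],"spin":-0.01},{"offset":[-0.2,-3.2,0],"spin":-0.02},{"offset":[-0.3,-4.5,0],"spin":-0.03},{"offset":[-0.35,-5.3,0],"spin":-0.038},{"offset":[-0.35,-5.3,0],"spin":-0.038},{"offset":[-0.35,-5.3,0],"spin":-0.038},{"offset":[-0.35,-5.3,0],"spin":-0.038}]}}

```text
time_s: 8.42
eef_pos: [517.6, 14.0, 208.9]
ee_rot: [-0.0, 0.998, 0.068, -0.0]
force: [-0.3, 0.9, -1.0]
grip_width: 0.695
grip_force: 45.3
```

```bash
python3 - <<'E'
from h import *
p=paint(523,14,234); s=ctrl.sense(); print(s['eef_pos'],s['ee_rot'],s['force'],s['grip_force'],s['grip_width'])
cv2.imwrite('pics/s5.png',cv2.resize(p[180:380,250:450,::-1],None,fx=3,fy=3))
p,d=cap('top'); W=cloud('top',d); z=W[...,2]
m=(abs(W[...,0]-521)<25)&(abs(W[...,1]-14)<34)&(z>268)&(z<288); print('top edge',m.sum(),np.nanmean(W[m],0))
p,d=cap('scene'); W=cloud('scene',d); q=W[(W[...,2]>235)&(W[...,0]>835)&(abs(W[...,1]-60)<70)]; print('cam back',q.mean(0))
E
```

```text
511 normal [0.986 0.141 0.085] yaw 0.142 tilt 0.085 [0.086 0.085 0.085] mid [526.   16.  234.4] [518. -10. 204.] [534.  41. 270.]
[517.74165184  14.00199811 209.11310094] [-7.54815572e-05  9.97661462e-01  6.83490384e-02 -1.04034818e-04] [ 0.33140147 -0.08919691 -0.33661344] 45.31825304031372 0.6915247532006331
top edge 1 [499.82098748  47.00452353 287.78648615]
cam back [855.15734341  55.63307899 277.52172367]
```

View pics/s5.png

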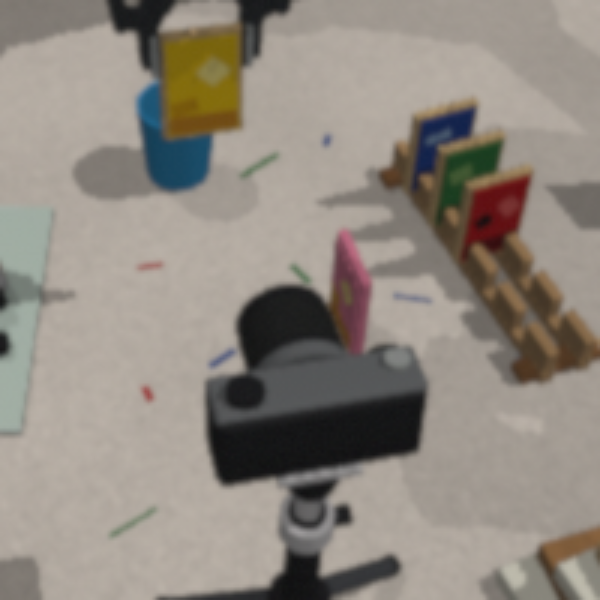

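The panel is centred at about (520.5, 15, 231–234), yaw 0.142, tilt 0.085, paint towards the lens and right way up (the darker band is at the bottom in both views). The other panels, cup, palette and camera look undisturbed. I'll nudge up 3 mm, settle and hand in.

{"fn": "send_rows", "kwargs": {"targets": [{"offset":[0,0,0.3],"spin":0},{"offset":[0,0,0.3],"spin":0},{"offset":[0,0,0.3],"spin":0},{"offset":[0,0,0.3],"spin":0},{"offset":[0,0,0.3],"spin":0},{"offset":[0,0,0.3],"spin":0},{"offset":[0,0,0.3],"spin":0},{"offset":[0,0,0.3],"spin":0}]}}

```text
time_s: 9.33
eef_pos: [517.8, 13.4, 212.2]
ee_rot: [-0.0, 0.998, 0.068, -0.0]
force: [-0.7, 0.1, -1.5]
grip_width: 0.694
grip_force: 45.3
```

```bash
python3 - <<'E'
from h import *
paint(523,14,236); s=ctrl.sense(); print(s['eef_pos'],s['grip_force'],abs(s['dq']).max())
print(ctrl.finish_job())
E
```

```text
499 normal [0.987 0.14  0.084] yaw 0.14 tilt 0.084 [0.08  0.086 0.088] mid [526.7  14.8 238. ] [519. -10. 206.] [534.  39. 273.]
[517.78666583  13.35150232 212.19241674] 45.31671166419983 0.0014128428692005215
the job is handed in; nothing more can be done
None
```

I handed the job in at about 9.5 s with the yellow panel held still by its side edges, painted face to the lens, right way up, about 25 cm from the glass, and by my measurements centred and square within tolerance; the hand-in returned no verdict.

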